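# Work a sprung belt tensioner with its idler block and hold it past the click

## Robot

A 6-joint arm with a two-finger parallel gripper is mounted at the origin on a cart in front of the work surface, level with it; the furniture and walls round the work are solid. World frame = base frame: x ahead of the robot, y to its left, z up, the work surface at z = 0. Lengths are in m, angles in degrees, forces in N, time in s.
With the tool pointing down it reaches from about 0.35 to 0.875 m from the base axis. Payload 4.2 kg.
Tool frame: the origin (TCP) lies midway between the tips of the shut fingers; the grasp point (between the pads) lies 19 mm behind it (hold_point_z is the z of the grasp point in the tool frame, in m); z points along the fingers, y is the direction in which the jaws open and shut (so a half turn about z gives the same grasp; the last joint's range is limited). The gripper opens to 87 mm and grips with 3 to 60 N. Pads are 19 mm wide; open, the fingers measure 117 mm over their backs; the gripper's body (75 mm by 190 mm) begins 51 mm behind the grasp point.
Start: joints at [-51.475, 22.042, 0.453, 0, -68.411, -14.817], TCP at [0.251, -0.572, 0.223] pointing down, gripper open.
Joint ranges: [-179.83, 179.83], [-69.29, 118.12], [-61.27, 80.66], [-181.25, 117.63], [-171.15, -9.14], [-177.46, 177.46]. Speed limits (degrees/s): [159.86, 159.86, 180, 180, 180, 180].

## Interface

Orientations are given as a 3x3 rotation matrix whose columns are the frame's x, y, z axes.
In Python, from station import * gives the robot as it stands. The module is installed in compiled form; this text tells all that it offers.
- The arm moves only by the tool jog_arm, never from a script. Its argument "moves" is a list of rows, each a list of 7 numbers: the closure, from -1 (fully open) to 1 (shut), then the shift along the tool's x, y, z in m, then the turn, a rotation vector about the tool's x, y, z in rad. In form: [[gripper, x, y, z, wx, wy, wz], ...]. A call has exactly 10 rows; each row is the pose to reach, as a shift and turn from the pose commanded when the call began, along the tool's axes at that moment; what a row does not reach only later rows make up. A row lasts 1/12 s, in which the tool goes at most 41.7 mm and 7.16 degrees, less where a joint would pass 70% of its speed; a pose out of reach is approached as far as the arm can. A call with a gripper value outside its range is refused whole. The fingers move at their own pace and stop on an object; the grip force is fixed at half the most. Time passes only in rows, so rows that repeat a pose let the fingers close, or fill a call up. It gives the time, the measured TCP pose, the force and the opening at its end, in the units of the state.
- sense(): the state, without advancing time (a new reading comes with each control period).
- capture(name): name is "scene" or "top" or "wrist"; returns a dict with "frame" (480x640x3 uint8, red, green, blue), "fov_y" (degrees; the focal length in pixels is half the picture's height over the tangent of half this angle, whatever the lens; pixels are square), "cx", "cy" (the principal point, pixels), "world_from_camera" (4x4, takes a point from camera to world coordinates). Camera axes: x right, y down, z forward; pixel columns grow to the right and rows downward; lengths in m; the calibration is good to about 2 mm. A picture is of the moment at which its call begins. There is no depth.
- finish_job(): hands the job in, once; it reports no verdict.
The state is a dict: "time_s": time; "joints": joint angles; "joint_velocities": joint speeds; "effort": joint torques, N m; "tcp_pos": TCP position; "ee_rot": TCP orientation; "wrist_force": force on the tool from outside, world axes, zero at the start; "moment": the same for the moment, N m; "gripper_width": opening from 0.0 (shut) to 1.0 (fully open).
Only numpy, scipy, OpenCV 4.12 (cv2) and the standard library are available. Lean on these libraries where they do the work, as an engineer would, in place of code of your own. Each camera call takes 0.05 s, during which the arm holds its last target.

## Task

Try the idler block on the sprung belt tensioner (it has a shank to hold it by): first push the roller back with one of the block's three plain faces until the tensioner is past its ratchet click, then draw off and let the arm spring all the way home. Turn the block so that its notched face meets the roller and push the arm back past the click again, this time with the roller seated in the notch. Finish holding it there, still gripping the block and pressing against the spring; touch the tensioner only with the block, keep the block upright, and leave the other things on the bench where they are.

Things in the scene. Friction and masses are not known exactly. Their poses are not given: they have to be found in the camera images.
- fixture: Fixed base of the tensioner: bare-metal plate 76 x 108 x 8 mm; nothing on it rises above 46 mm. Origin on the arm's vertical pivot axis, at bench height. +x: the way the roller is to be pushed. +y: from the roller past the pivot to the sprung pawl slider (black knob, 25 to 80 mm beyond the pivot; works by itself). Roller axis at x = 100 sin(joint - 0.31), y = -100 cos(joint - 0.31) mm.
- tensioner (a joint): Angle (rad) of the sprung arm about the pivot, growing as the roller is pushed along the fixture's +x. 0 is home, 0.62 the end stop: 61 mm of roller travel, 5 mm astray sideways. Push at the roller: 2 N at home, 4.5 N at 0.2, under 2 N at 0.4 while the pawl drops over its tooth (the click, over by 0.48), then 4 N again. Past the click: over 0.50. Let go, it springs home from anywhere.
- roller: Grey roller at the free end of the dark cranked arm, 18 mm across, upright, 18 to 35 mm above the bench; free to turn. Origin on its axis at its lower end; moves with the arm. The arm's bar (10 to 18 mm above the bench) stays at least 8 mm beyond the roller axis, on the far side, within 23 mm either side, so a block pushed against the roller meets nothing else.
- block: Loose bare-metal idler block, about 0.2 kg: body 46 x 46 mm, 36 mm tall; square shank 20 x 20 mm in the middle of its top, 36 to 86 mm up, to hold it by. Origin: centre of the underside, z up. +x face has a notch, open above and below, 28 mm wide, 10 mm deep (floor 13 mm from the axis); -x, +y, -y faces plain, 23 mm from the axis. Starts upright, right of the tensioner, any yaw.
- notch_seat (a point): Point of the block where the roller's axis lies when the roller is seated in the middle of the notch: 22 mm from the block's axis along the block's +x, 18 mm above the underside. The roller has 5 mm of side play each way in the notch.
- tape_roll: Bystander: roll of tan adhesive tape, 69 mm across, 18 mm tall, lying flat behind the block's place. Origin at the centre of its underside.
- hex_key: Bystander: black hex key, 31 x 89 mm, 5 mm thick, lying near the robot's edge of the bench. Origin at the centre of its underside.
- nut_1: Bystander: bare-metal hexagon nut, 30 x 35 mm, 16 mm tall, near the robot's edge of the bench. Origin at the centre of its underside.
Things that resemble listed ones, but are neither listed nor needed, are in the scene too. What is shaped like the block but red is not meant.

How it is judged (in metres and radians):
On the way, in this order (a step that is already met when the one before it is completed fails the run):
1. a plain face of the held block has pushed the roller back past the click (value of joint tensioner above 0.5 rad and horizontal distance between notch_seat and roller above 0.03 m and contact force between block and roller above 0.8 N and contact force between the fingers and block above 1 N and contact force between the fingers and fixture below 0.5 N and angle between block's own z axis and vertical below 0.3 rad), for 0.1 s.
2. the arm is home again and the block is off the roller (value of joint tensioner below 0.04 rad and contact force between block and roller below 0.1 N), for 0.2 s.
At the end, for the whole second after the job is handed in: Tensioner still and past its click (joint > 0.5 rad), roller in the notch (axis within 8.5 mm of the seat point), block upright within 0.3 rad, held by the fingers (> 1 N) and pressing on the roller (> 0.8 N); fingers not on the tensioner (< 0.5 N) (value of joint tensioner above 0.5 rad and horizontal distance between notch_seat and roller below 0.0085 m and velocity of joint tensioner between -0.1 and 0.1 rad/s and contact force between block and roller above 0.8 N and contact force between the fingers and block above 1 N and contact force between the fingers and fixture below 0.5 N and angle between block's own z axis and vertical below 0.3 rad); the arm keeps its last pose, push and grip.
It fails at once if the tape roll is moved more than 30 mm (distance of tape_roll from where it was at the start of the episode above 0.03 m).
It fails at once if the hex key is moved more than 30 mm (distance of hex_key from where it was at the start of the episode above 0.03 m).
It fails at once if the nut is moved more than 30 mm (distance of nut_1 from where it was at the start of the episode above 0.03 m).
It fails at once if the fingers press on the tensioner or its base (contact force between the fingers and fixture above 3 N).
It fails at once if the block is tipped over (angle between block's own z axis and vertical above 0.5 rad).
It also fails if it takes over 51 s, if anything falls off the work surface, if the arm or the gripper's body presses on something with over 40 N, if the wrist force passes 120 N, or if a joint passes its speed limit or range.

## Working session

There is one attempt and no reset: what is moved stays moved. The work goes in short steps, Python scripts to look and compute and a tool call to move; the robot and the scene stay as the last step left them, time stands still between calls to the robot, and variables do not carry over. Pictures are saved under pics/ and viewed, and the job is handed in when it is done.

Besides the shell and the picture viewer there is one more tool, called after "Request:" as name([rows], argument=value, ...), one row to a line, values as JSON. jog_arm: Moves the arm, as the interface text tells. Its arguments: {"type":"object","properties":{"moves":{"type":"array"}},"required":["moves"]}

```bash
mkdir -p pics; cat > h.py <<'E'
from station import *
import numpy as np, cv2
def snap(n,f):
    c=capture(n); cv2.imwrite('pics/'+f,c['frame'][:,:,::-1]); 
    np.savez('pics/'+f+'.npz',T=c['world_from_camera'],fov=c['fov_y'],cx=c['cx'],cy=c['cy'],im=c['frame']); return c
def ray(f,u,v,z):
    c=np.load('pics/'+f+'.npz'); F=240/np.tan(np.radians(c['fov']/2))
    T=c['T']; d=T[:3,:3]@np.array([(u-c['cx'])/F,(v-c['cy'])/F,1]); o=T[:3,3]
    return o+d*(z-o[2])/d[2]
def crop(f,u0,v0,u1,v1,s,out):
    im=cv2.imread('pics/'+f)[v0:v1,u0:u1]; cv2.imwrite('pics/'+out,cv2.resize(im,None,fx=s,fy=s,interpolation=cv2.INTER_CUBIC))
E
python3 - <<'E'
from h import *
for n in ['scene','top','wrist']:
    c=snap(n,n+'0.png'); print(n,c['fov_y'],c['cx'],c['cy'],np.round(c['world_from_camera'],3).tolist())
s=sense(); print(s)
E
```

```text
scene 56.157064224302424 319.14793091641843 237.81699089364554 [[-0.817, -0.328, 0.474, 0.138], [-0.576, 0.474, -0.666, 0.587], [-0.006, -0.817, -0.576, 0.536], [0.0, 0.0, 0.0, 1.0]]
top 57.66123851677997 321.7724876336996 241.56118975249916 [[0.018, -0.984, 0.178, 0.386], [-0.999, -0.013, 0.029, 0.02], [-0.026, -0.179, -0.984, 0.886], [0.0, 0.0, 0.0, 1.0]]
wrist 67.61393112987354 320.30886258372095 238.34435746810254 [[-0.402, 0.877, 0.265, 0.178], [0.916, 0.384, 0.117, -0.605], [0.001, 0.289, -0.957, 0.385], [0.0, 0.0, 0.0, 1.0]]
{'time_s': 0.15, 'joints': array([-5.14743161e+01,  2.20787780e+01,  3.96919777e-01, -1.92720726e-02,
       -6.84126529e+01, -1.48160117e+01]), 'joint_velocities': array([ 0.02604316, -0.04888729,  0.18649527,  0.12625297,  0.00435018,
       -0.00517389]), 'effort': array([ 6.32097381e-04, -3.91052592e+01,  1.87587368e+01,  4.22233030e+00,
        1.23340893e-02, -1.53747023e-04]), 'tcp_pos': array([ 0.25112458, -0.57181888,  0.22172811]), 'ee_rot': array([[-9.15644539e-01, -4.01988142e-01, -7.82735168e-04],
       [-4.01988886e-01,  9.15643342e-01,  1.48527185e-03],
       [ 1.19644575e-04,  1.67463189e-03, -9.99998591e-01]]), 'wrist_force': array([ 0.3114878 ,  0.10411923, -0.29496591]), 'moment': array([-0.00324799,  0.01708245, -0.06605711]), 'gripper_width': 0.9964949767894973}
```

View pics/top0.png

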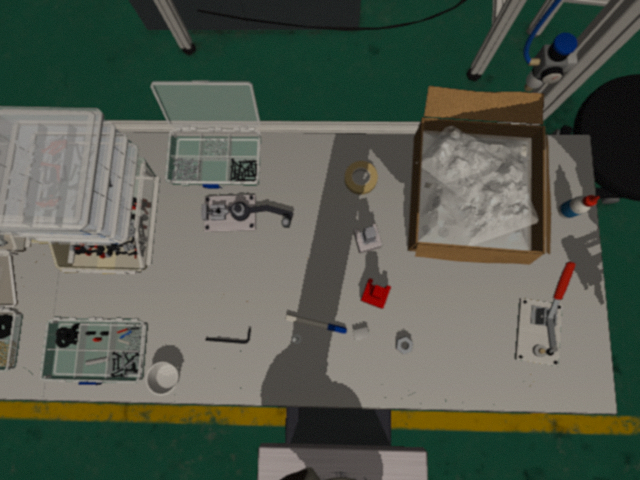

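View pics/scene0.png

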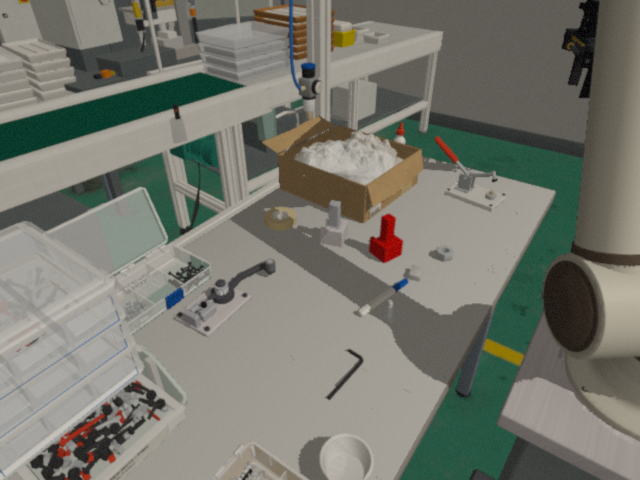

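View pics/wrist0.png

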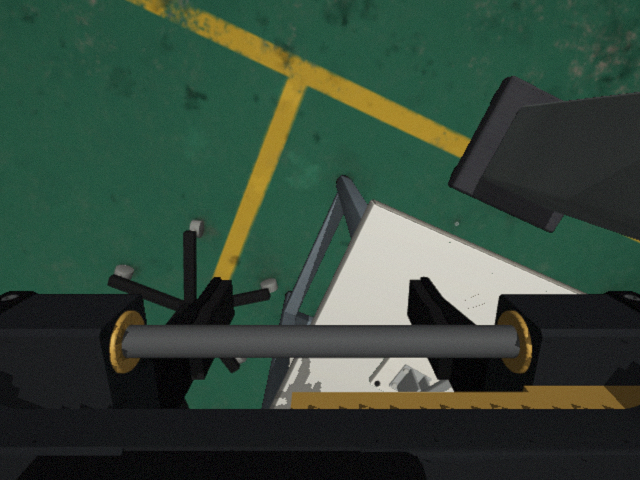

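```bash
python3 - <<'E'
from h import *
crop('top0.png',195,180,305,240,7,'t_fix.png')
crop('top0.png',330,150,410,260,5,'t_blk.png')
crop('scene0.png',300,190,360,260,8,'s_blk.png')
crop('scene0.png',170,250,290,340,6,'s_fix.png')
E
```

```text
(no output)
```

View pics/t_fix.png

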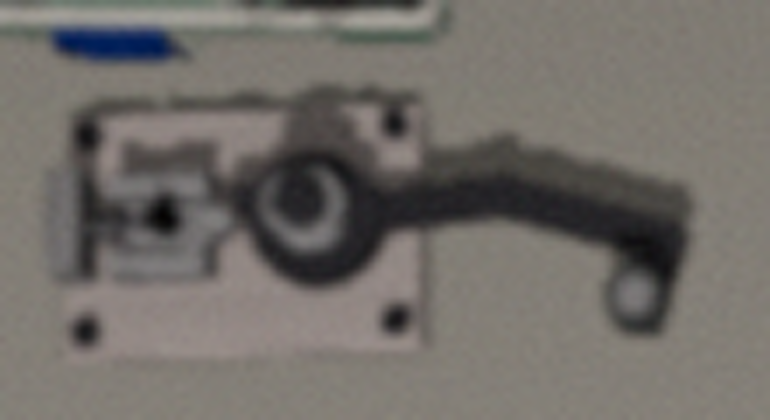

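View pics/t_blk.png

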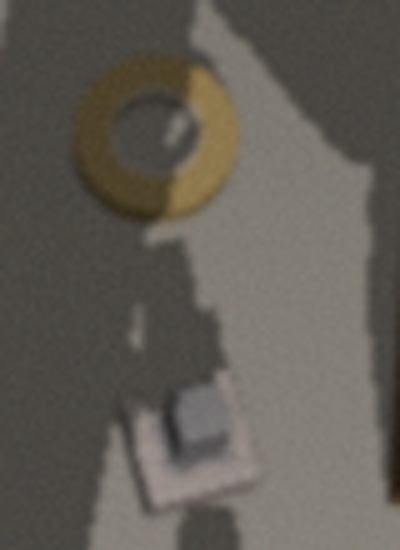

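View pics/s_blk.png

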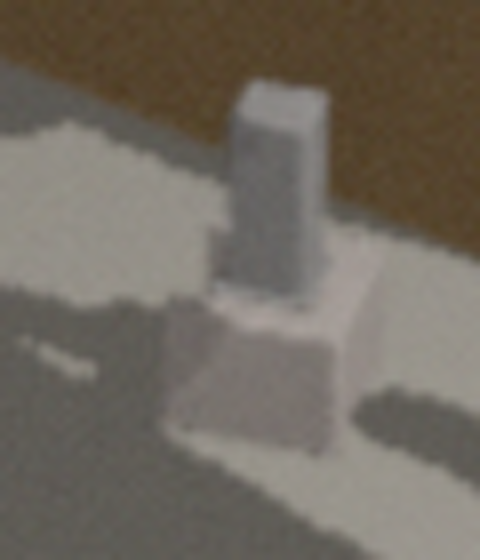

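View pics/s_fix.png

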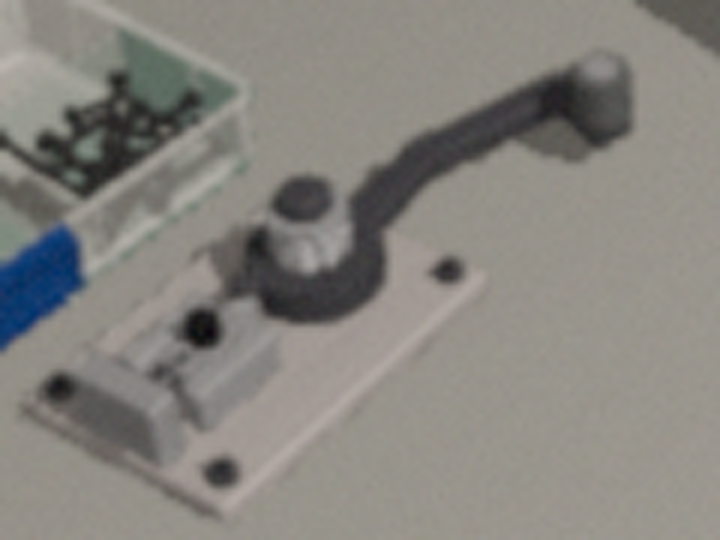

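```bash
python3 - <<'E'
from h import *
f=lambda u,v:(195+u/7,180+v/7)
print('plate z8')
for p in [(75,105),(420,95),(430,345),(65,350)]: print(ray('top0.png',*f(*p),.008).round(4))
print('plateBR/TR edge'); 
print('pivot top',ray('top0.png',*f(297,200),.046).round(4),'roller',ray('top0.png',*f(635,292),.035).round(4))
print('knob',ray('top0.png',*f(162,217),.03).round(4))
g=lambda u,v:(330+u/5,150+v/5)
for p in [(125,405),(230,370),(262,470),(152,512)]: print('blk',ray('top0.png',*g(*p),.036).round(4))
for p in [(180,388),(222,384),(228,443),(188,455)]: print('shank',ray('top0.png',*g(*p),.086).round(4))
print('tape',ray('top0.png',*g(155,137),.018).round(4))
k=lambda u,v:(300+u/8,190+v/8)
print('sc shank top',ray('scene0.png',*k(282,103),.086).round(4), 'bottom corners',ray('scene0.png',*k(165,428),.0).round(4),ray('scene0.png',*k(332,452),.0).round(4))
m=lambda u,v:(170+u/6,250+v/6)
print('sc roller top',ray('scene0.png',*m(602,68),.035).round(4),'pivot',ray('scene0.png',*m(303,198),.046).round(4))
for p in [(480,278),(220,515),(25,408)]: print('sc plate',ray('scene0.png',*m(*p),.004).round(4))
E
```

```text
plate z8
[0.6417 0.2924 0.008 ]
[0.6459 0.1884 0.008 ]
[0.5694 0.1819 0.008 ]
[0.5666 0.2904 0.008 ]
plateBR/TR edge
pivot top [0.6033 0.2149 0.046 ] roller [0.58   0.1187 0.035 ]
knob [0.6019 0.2578 0.03  ]
blk [ 0.5626 -0.02    0.036 ]
blk [ 0.5773 -0.0617  0.036 ]
blk [ 0.5371 -0.0741  0.036 ]
blk [ 0.5197 -0.0308  0.036 ]
shank [ 0.559  -0.0382  0.086 ]
shank [ 0.5607 -0.0539  0.086 ]
shank [ 0.5383 -0.056   0.086 ]
shank [ 0.5335 -0.0412  0.086 ]
tape [ 0.68   -0.0328  0.018 ]
sc shank top [ 0.5501 -0.047   0.086 ] bottom corners [ 0.5645 -0.0172  0.    ] [ 0.5241 -0.0327  0.    ]
sc roller top [0.5796 0.1187 0.035 ] pivot [0.6002 0.2206 0.046 ]
sc plate [0.5723 0.185  0.004 ]
sc plate [0.5664 0.2917 0.004 ]
sc plate [0.6392 0.2951 0.004 ]
```

```bash
python3 - <<'E'
from h import *
print('box base',ray('scene0.png',363,215,0).round(3),ray('scene0.png',283,198,0).round(3))
for z in (.08,.12): print('box top edge',ray('top0.png',413,250,z).round(3),ray('top0.png',420,125,z).round(3), 'scene top near corner',ray('scene0.png',371,175,z).round(3))
print('red',ray('top0.png',376,295,0.036).round(3))
print('bin front corners',ray('top0.png',260,180,.04).round(3),ray('top0.png',170,185,.04).round(3),'lid',ray('top0.png',255,85,.1).round(3))
E
```

```text
box base [ 0.549 -0.159  0.   ] [ 0.743 -0.117  0.   ]
box top edge [ 0.519 -0.126  0.08 ] [ 0.767 -0.144  0.08 ] scene top near corner [ 0.557 -0.199  0.08 ]
box top edge [ 0.512 -0.119  0.12 ] [ 0.749 -0.136  0.12 ] scene top near corner [ 0.52 -0.13  0.12]
red [ 0.437 -0.061  0.036]
bin front corners [0.665 0.173 0.04 ] [0.653 0.357 0.04 ] lid [0.84  0.181 0.1  ]
```

Request:
jog_arm([
  [-1,-0.04,0.03,0,0,0,-0.12],
  [-1,-0.07,0.055,0,0,0,-0.24],
  [-1,-0.105,0.08,0,0,0,-0.36],
  [-1,-0.14,0.105,0,0,0,-0.48],
  [-1,-0.175,0.13,0,0,0,-0.6],
  [-1,-0.21,0.155,0,0,0,-0.72],
  [-1,-0.245,0.18,0,0,0,-0.84],
  [-1,-0.28,0.205,0,0,0,-0.96],
  [-1,-0.315,0.23,0,0,0,-1.08],
  [-1,-0.35,0.26,0,0,0,-1.2],
])

```text
time_s: 0.98
tcp_pos: [0.4591, -0.2089, 0.2225]
ee_rot: [[0.049, -0.999, 0.0], [-0.999, -0.049, -0.0], [0.0, -0.0, -1.0]]
wrist_force: [0.8, -0.2, 0.1]
gripper_width: 1.0
```

```bash
cat > go.py <<'E'
from h import *
import sys
def rel(p,yaw_y):
    """shift/turn in tool frame to TCP p with tool down and tool y at world angle yaw_y deg"""
    s=sense(); R=s['ee_rot']; a=np.radians(yaw_y)
    y=np.array([np.cos(a),np.sin(a),0]); z=np.array([0,0,-1.]); x=np.cross(y,z); Rt=np.c_[x,y,z]
    rv=cv2.Rodrigues(R.T@Rt)[0].ravel()
    print('t',round(s['time_s'],2),'tcp',s['tcp_pos'].round(4),'yaw_y',np.degrees(np.arctan2(R[1,1],R[0,1])).round(2),'J',s['joints'].round(1),'F',s['wrist_force'].round(2),'w',round(s['gripper_width'],3))
    print('shift',(R.T@(np.array(p)-s['tcp_pos'])).round(4),'turn',rv.round(4))
E
python3 -c "
from go import *
rel([.55,-.047,.2],197.5)"
```

```text
t 0.98 tcp [ 0.4591 -0.2089  0.2225] yaw_y -177.19 J [ -6.   10.3 -16.1   0.  -63.6   8.8] F [ 0.83 -0.16  0.14] w 1.0
shift [-0.1572 -0.0987  0.0225] turn [-1.000e-04 -1.000e-04 -2.564e-01]
```

Request:
jog_arm([
  [-1,-0.03,-0.02,0.003,0,0,-0.06],
  [-1,-0.06,-0.035,0.007,0,0,-0.12],
  [-1,-0.09,-0.055,0.011,0,0,-0.18],
  [-1,-0.12,-0.075,0.016,0,0,-0.24],
  [-1,-0.145,-0.09,0.02,0,0,-0.256],
  [-1,-0.157,-0.099,0.022,0,0,-0.256],
  [-1,-0.157,-0.099,0.022,0,0,-0.256],
  [-1,-0.157,-0.099,0.022,0,0,-0.256],
  [-1,-0.157,-0.099,0.022,0,0,-0.256],
  [-1,-0.157,-0.099,0.022,0,0,-0.256],
])

```text
time_s: 1.82
tcp_pos: [0.55, -0.0508, 0.2008]
ee_rot: [[0.293, -0.956, -0.0], [-0.956, -0.293, -0.0], [0.0, 0.0, -1.0]]
wrist_force: [-0.2, -0.0, 0.2]
gripper_width: 0.998
```

```bash
python3 -c "
from go import *
snap('wrist','w1.png'); snap('scene','s1.png');snap('top','t1.png')
rel([.55,-.047,.048],197.5)"
```

```text
t 1.97 tcp [ 0.5502 -0.0507  0.2009] yaw_y -162.96 J [ 11.6  16.  -11.8   0.  -62.2   5.5] F [0.21 0.12 0.03] w 1.003
shift [-0.0036 -0.0008  0.1529] turn [-0.0005 -0.0001 -0.008 ]
```

View pics/w1.png

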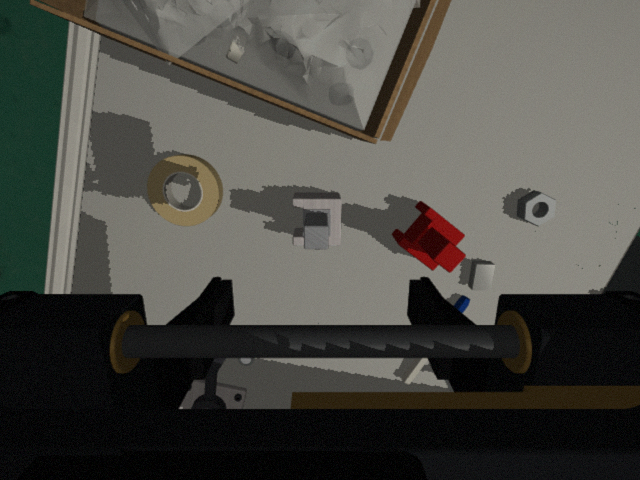

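View pics/t1.png

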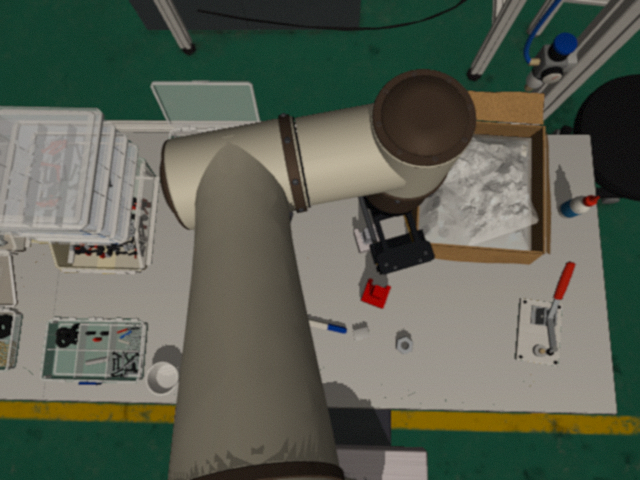

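```bash
python3 -c "
from h import *
crop('w1.png',280,180,355,260,8,'w1c.png')"
```

```text
(no output)
```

View pics/w1c.png

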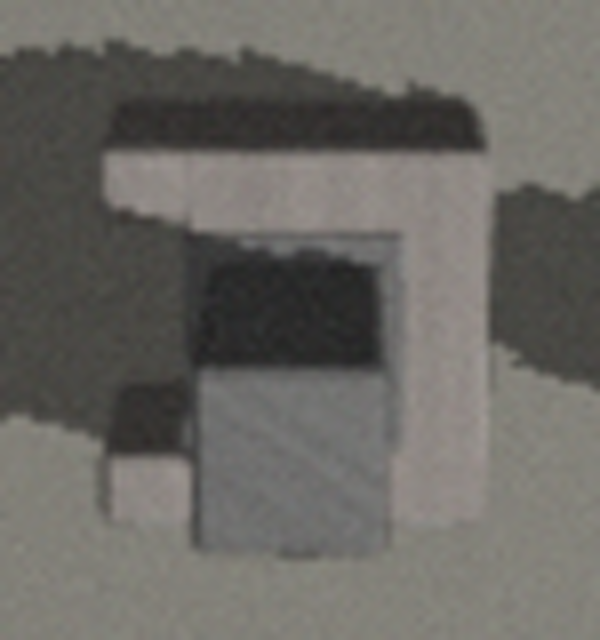

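```bash
python3 -c "
from h import *
g=lambda u,v:(280+u/8,180+v/8)
P=[ray('w1.png',*g(*p),.036) for p in [(104,150),(490,150),(486,523),(106,523)]]
S=[ray('w1.png',*g(*p),.086) for p in [(198,368),(385,368),(386,550),(198,550)]]
for Q in (P,S):
  Q=np.array(Q)[:,:2]; print(Q.mean(0).round(4)); d=Q[0]-Q[1]; e=Q[3]-Q[2]; f=Q[3]-Q[0]; h=Q[2]-Q[1]
  print([ (np.degrees(np.arctan2(v[1],v[0])).round(1),np.hypot(*v).round(4)) for v in (d,e,f,h)])
"
```

```text
[ 0.5513 -0.047 ]
[(np.float64(17.0), np.float64(0.0446)), (np.float64(17.0), np.float64(0.0456)), (np.float64(106.1), np.float64(0.0453)), (np.float64(107.4), np.float64(0.0453))]
[ 0.5513 -0.0471]
[(np.float64(17.0), np.float64(0.0187)), (np.float64(17.0), np.float64(0.0192)), (np.float64(106.3), np.float64(0.0192)), (np.float64(107.7), np.float64(0.0192))]
```

Request:
jog_arm([
  [-1,-0.0033,-0.002,0.02,0,0,0],
  [-1,-0.0033,-0.002,0.045,0,0,0],
  [-1,-0.0033,-0.002,0.07,0,0,0],
  [-1,-0.0033,-0.002,0.095,0,0,0],
  [-1,-0.0033,-0.002,0.12,0,0,0],
  [-1,-0.0033,-0.002,0.14,0,0,0],
  [-1,-0.0033,-0.002,0.152,0,0,0],
  [-1,-0.0033,-0.002,0.152,0,0,0],
  [1,-0.0033,-0.002,0.152,0,0,0],
  [1,-0.0033,-0.002,0.152,0,0,0],
])

```text
time_s: 2.8
tcp_pos: [0.5524, -0.0462, 0.0497]
ee_rot: [[0.294, -0.956, 0.002], [-0.956, -0.294, 0.0], [0.001, -0.002, -1.0]]
wrist_force: [-0.0, 0.3, -0.1]
gripper_width: 0.923
```

Request:
jog_arm([
  [1,0,0,0,0,0,0],
  [1,0,0,0,0,0,0],
  [1,0,0,0,0,0,0],
  [1,0,0,0,0,0,0],
  [1,0,0,0,0,0,0],
  [1,0,0,0,0,0,0],
  [1,0,0,0,0,0,0],
  [1,0,0,-0.002,0,0,0],
  [1,0,0,-0.004,0,0,0],
  [1,0,0,-0.004,0,0,0],
])

```text
time_s: 3.63
tcp_pos: [0.5517, -0.0459, 0.0528]
ee_rot: [[0.295, -0.956, 0.0], [-0.956, -0.295, 0.0], [-0.0, -0.001, -1.0]]
wrist_force: [0.5, -0.3, -1.5]
gripper_width: 0.231
```

```bash
python3 -c "
from go import *
rel([.5,.115,.053],272)"
```

```text
t 3.63 tcp [ 0.5517 -0.0459  0.0528] yaw_y -162.87 J [ 12.   25.6 -21.8  -0.  -42.6   5.1] F [ 0.47 -0.32 -1.47] w 0.231
shift [-0.169   0.002  -0.0002] turn [-4.0000e-04 -3.0000e-04 -1.3067e+00]
```

Request:
jog_arm([
  [1,-0.015,-0.0,-0.002,0,0,-0.12],
  [1,-0.035,0,-0.003,0,0,-0.24],
  [1,-0.055,0,-0.003,0,0,-0.36],
  [1,-0.075,0,-0.003,0,0,-0.48],
  [1,-0.095,0,-0.003,0,0,-0.6],
  [1,-0.115,0.001,-0.003,0,0,-0.72],
  [1,-0.135,0.001,-0.003,0,0,-0.84],
  [1,-0.15,0.001,-0.003,0,0,-0.96],
  [1,-0.165,0.002,-0.003,0,0,-1.08],
  [1,-0.17,0.002,-0.003,0,0,-1.2],
])

```text
time_s: 4.47
tcp_pos: [0.4986, 0.1173, 0.0553]
ee_rot: [[0.998, -0.064, -0.001], [-0.064, -0.998, -0.0], [-0.001, 0.0, -1.0]]
wrist_force: [-0.0, -0.1, -2.0]
gripper_width: 0.225
```

Request:
jog_arm([
  [1,0,0,0,0,0,-0.06],
  [1,0,0,0,0,0,-0.12],
  [1,0,0,0,0,0,-0.12],
  [1,0,0,0,0,0,-0.12],
  [1,0,0,0,0,0,-0.12],
  [1,0,0,0,0,0,-0.12],
  [1,0,0,0,0,0,-0.12],
  [1,0,0,0,0,0,-0.12],
  [1,0,0,0,0,0,-0.12],
  [1,0,0,0,0,0,-0.12],
])

```text
time_s: 5.3
tcp_pos: [0.4995, 0.1158, 0.0556]
ee_rot: [[0.999, 0.048, -0.0], [0.048, -0.999, 0.0], [-0.0, -0.0, -1.0]]
wrist_force: [-0.3, -0.4, -2.1]
gripper_width: 0.231
```

```bash
python3 -c "
from go import *
snap('wrist','w2.png'); snap('scene','s2.png')
rel([.54,.117,.055],273)
crop('s2.png',160,170,400,350,3,'s2c.png')"
```

```text
t 5.4 tcp [0.4995 0.1159 0.0556] yaw_y -87.25 J [ 31.2  22.3 -27.4  -0.  -40.4  61.5] F [-0.66 -1.15 -1.48] w 0.231
shift [0.0405 0.0008 0.0006] turn [-0.      0.     -0.0043]
```

View pics/w2.png

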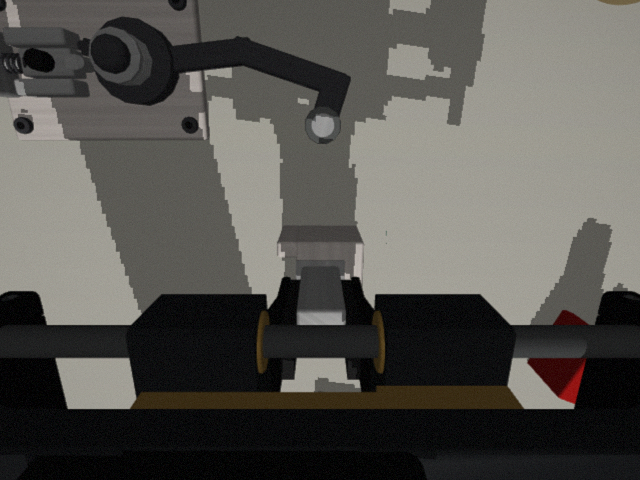

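View pics/s2c.png

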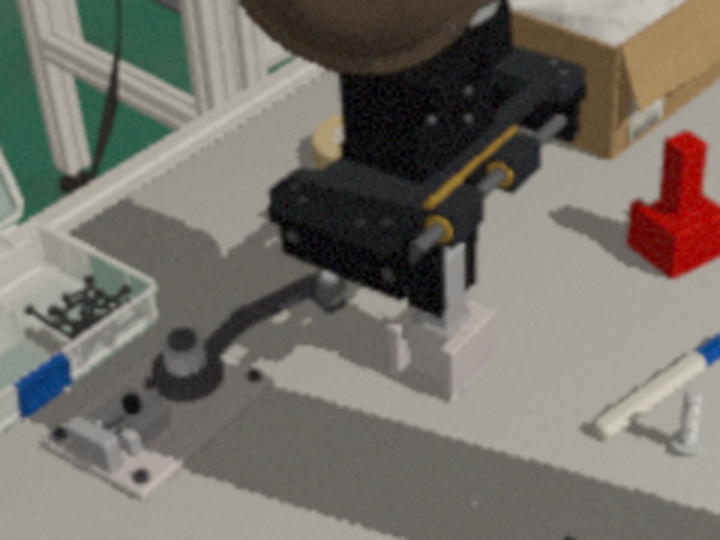

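```bash
python3 -c "
from h import *
r=lambda u,v,z:ray('w2.png',u,v,z).round(4)
print('roller',r(323,124,.035)); a=r(23,125,.008);b=r(190,125,.008);c=r(178,3,.008);print(a,b,c, np.degrees(np.arctan2(*(b-a)[:2])), np.degrees(np.arctan2((c-b)[1],(c-b)[0])))
print('pivot',r(113,51,.046))
print('blk top edge', r(278,242,.036),r(363,242,.036))
"
```

```text
roller [0.5812 0.1178 0.035 ]
[0.5731 0.2855 0.008 ] [0.5775 0.192  0.008 ] [0.6371 0.1948 0.008 ] 177.30571571014394 2.68977032315047
pivot [0.6068 0.2105 0.046 ]
blk top edge [0.5201 0.1388 0.036 ] [0.5222 0.0935 0.036 ]
```

Request:
jog_arm([
  [1,0.01,0,0,0,0,0],
  [1,0.025,0.001,0,0,0,0],
  [1,0.038,0.001,0,0,0,0],
  [1,0.046,0.002,0,0,0,0],
  [1,0.056,0.002,0,0,0,0],
  [1,0.066,0.003,0,0,0,0],
  [1,0.076,0.003,0,0,0,0],
  [1,0.085,0.003,0,0,0,0],
  [1,0.093,0.004,0,0,0,0],
  [1,0.098,0.004,0,0,0,0],
])

```text
time_s: 6.23
tcp_pos: [0.5974, 0.1162, 0.0549]
ee_rot: [[0.999, 0.048, -0.002], [0.048, -0.999, -0.001], [-0.002, 0.001, -1.0]]
wrist_force: [-3.6, -0.3, -1.2]
gripper_width: 0.229
```

```bash
python3 -c "
from go import *
snap('wrist','w3.png'); snap('scene','s3.png')
rel([.604,.116,.055],273)
r=lambda u,v,z:ray('w3.png',u,v,z).round(4)
crop('s3.png',160,170,400,350,3,'s3c.png')"
```

```text
t 6.33 tcp [0.5975 0.1163 0.0549] yaw_y -87.27 J [ 26.2  29.8 -13.5  -0.  -46.8  66.5] F [-3.8  -0.78 -2.09] w 0.232
shift [ 0.0065  0.0006 -0.0002] turn [ 0.0005  0.0018 -0.0048]
```

View pics/w3.png

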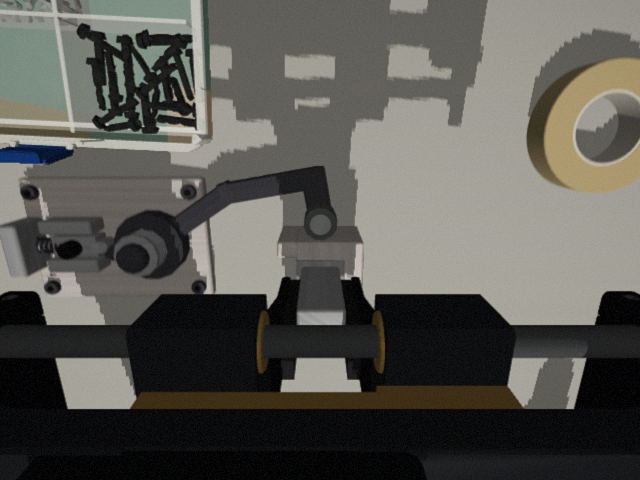

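Request:
jog_arm([
  [1,0.003,0,0,0,0,0],
  [1,0.006,0,0,0,0,0],
  [1,0.0075,0,0,0,0,0],
  [1,0.0075,0,0,0,0,0],
  [1,0.0075,0,0,0,0,0],
  [1,0.0075,0,0,0,0,0],
  [1,0.0075,0,0,0,0,0],
  [1,0.0075,0,0,0,0,0],
  [1,0.0075,0,0,0,0,0],
  [1,0.0075,0,0,0,0,0],
])

```text
time_s: 7.17
tcp_pos: [0.6047, 0.1169, 0.0553]
ee_rot: [[0.999, 0.048, -0.001], [0.048, -0.999, -0.0], [-0.001, 0.0, -1.0]]
wrist_force: [-4.9, -0.9, -4.9]
gripper_width: 0.228
```

```bash
python3 -c "
from go import *
snap('wrist','w4.png')
rel([.5,.116,.055],273)
crop('w4.png',0,150,400,350,2,'w4c.png')"
```

```text
t 7.22 tcp [0.6048 0.1169 0.0553] yaw_y -87.24 J [ 26.   30.3 -12.4  -0.  -47.3  66.8] F [-4.3  -0.41 -5.55] w 0.225
shift [-0.1047 -0.0041  0.0003] turn [ 0.0001  0.0007 -0.0043]
```

View pics/w4c.png

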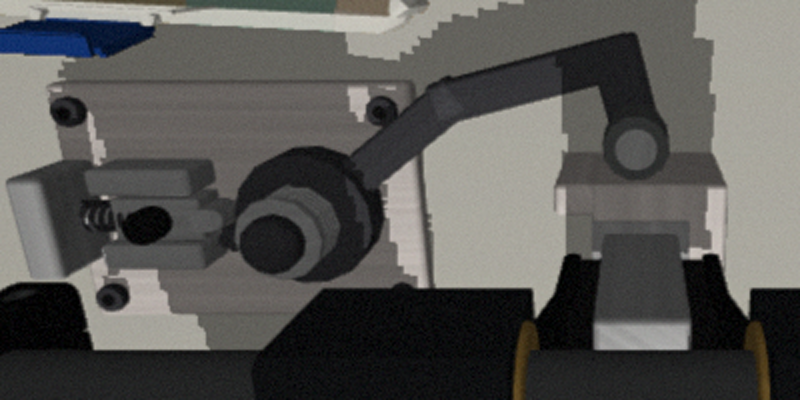

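```bash
python3 -c "
from h import *
r=lambda f,u,v,z:ray(f,u,v,z).round(4)
print(r('w3.png',320,222,.035)); p=r('w4.png',635/2,150+150/2,.035);print(p)
print('bolts',r('w4.png',69/2,150+111/2,.01),r('w4.png',381/2,150+110/2,.01),r('w4.png',113/2,150+297/2,.01))
print('w2 bolts',r('w2.png',23,125,.01),r('w2.png',190,125,.01),r('w2.png',178,3,.01))
"
```

```text
[0.6299 0.1172 0.035 ]
[0.6355 0.1192 0.035 ]
bolts [0.6328 0.2865 0.01  ] [0.6375 0.1945 0.01  ] [0.5725 0.2834 0.01  ]
w2 bolts [0.5731 0.2839 0.01  ] [0.5775 0.1913 0.01  ] [0.6365 0.1941 0.01  ]
```

Request:
jog_arm([
  [1,-0.01,0,0,0,0,0],
  [1,-0.025,0,0,0,0,0],
  [1,-0.045,-0.001,0,0,0,0],
  [1,-0.065,-0.002,0,0,0,0],
  [1,-0.085,-0.003,0,0,0,0],
  [1,-0.1,-0.004,0,0,0,0],
  [1,-0.108,-0.004,0,0,0,0.08],
  [1,-0.112,-0.005,0,0,0,0.2],
  [1,-0.112,-0.005,0,0,0,0.32],
  [1,-0.112,-0.005,0,0,0,0.44],
])

```text
time_s: 8.05
tcp_pos: [0.4969, 0.1186, 0.0579]
ee_rot: [[0.923, -0.385, 0.01], [-0.385, -0.923, 0.004], [0.007, -0.008, -1.0]]
wrist_force: [0.6, 0.5, -2.6]
gripper_width: 0.226
```

```bash
python3 -c "
from go import *
rel([.5,.1185,.055],183)"
```

```text
t 8.05 tcp [0.4969 0.1186 0.0579] yaw_y -112.66 J [ 31.7  21.7 -28.    0.1 -39.7  35.5] F [ 0.64  0.48 -2.57] w 0.226
shift [ 0.0028 -0.0011  0.0029] turn [-0.011  -0.0024  1.1229]
```

Request:
jog_arm([
  [1,0.003,-0.001,0,0,0,0.12],
  [1,0.003,-0.001,0,0,0,0.24],
  [1,0.003,-0.001,0,0,0,0.36],
  [1,0.003,-0.001,0,0,0,0.48],
  [1,0.003,-0.001,0,0,0,0.6],
  [1,0.003,-0.001,0,0,0,0.72],
  [1,0.003,-0.001,0,0,0,0.84],
  [1,0.003,-0.001,0,0,0,0.96],
  [1,0.003,-0.001,0,0,0,1.08],
  [1,0.003,-0.001,0,0,0,1.12],
])

```text
time_s: 8.88
tcp_pos: [0.5003, 0.1182, 0.0577]
ee_rot: [[0.056, -0.998, 0.01], [-0.998, -0.056, 0.004], [-0.003, -0.01, -1.0]]
wrist_force: [0.2, -0.2, -2.1]
gripper_width: 0.229
```

```bash
python3 -c "
from go import *
snap('top','t5.png'); snap('scene','s5.png')
snap('wrist','w5.png')
rel([.5,.1185,.055],182.7)
crop('s5.png',160,170,400,350,3,'s5c.png')"
```

```text
t 9.03 tcp [0.4991 0.1177 0.0572] yaw_y -176.49 J [ 31.5  22.  -27.6   0.1 -40.  -28. ] F [ 0.23  0.37 -1.69] w 0.225
shift [-0.0007 -0.0009  0.0022] turn [-0.0069  0.0025  0.0142]
```

View pics/w5.png

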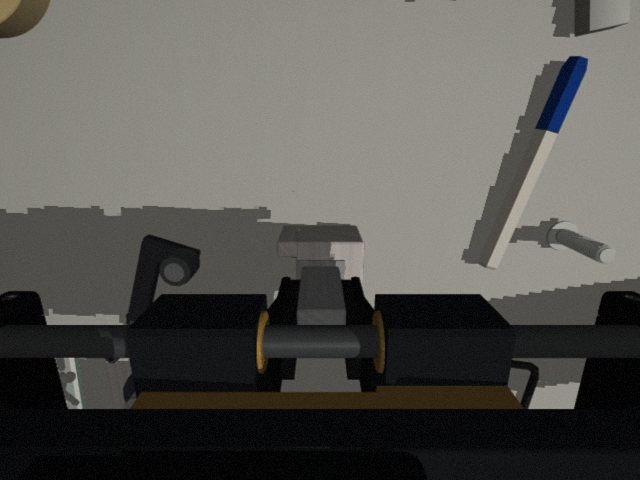

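View pics/s5c.png

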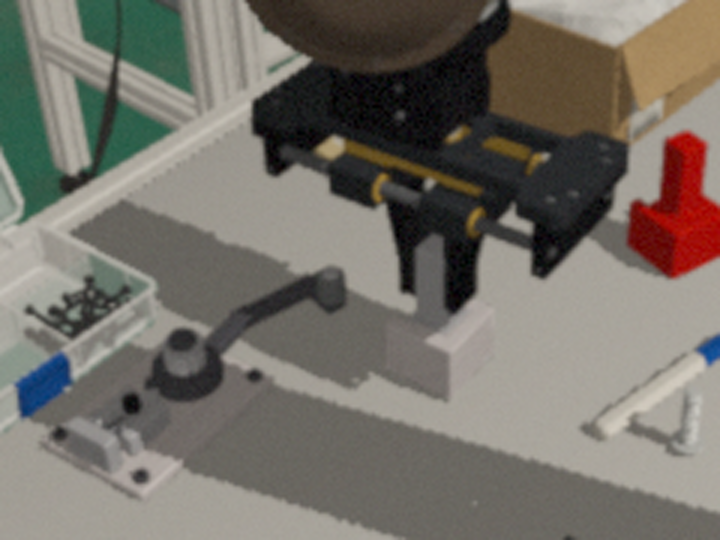

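```bash
python3 -c "
from h import *
r=lambda u,v,z:ray('w5.png',u,v,z).round(4)
print('roller',r(175,271,.035)); print('blk', r(278,242,.039),r(363,242,.039))
s=sense();print(s['tcp_pos'],s['ee_rot'].round(3))
"
```

```text
roller [0.5805 0.118  0.035 ]
blk [0.523  0.0961 0.039 ] [0.478  0.0933 0.039 ]
[0.49914973 0.11769108 0.05716623] [[ 0.061 -0.998  0.007]
 [-0.998 -0.061  0.003]
 [-0.002 -0.007 -1.   ]]
```

Request:
jog_arm([
  [1,0,-0.012,0.001,-0.007,0.0,0.014],
  [1,0.001,-0.03,0.002,-0.007,0.0,0.014],
  [1,0.003,-0.045,0.002,-0.007,0.0,0.014],
  [1,0.003,-0.055,0.002,-0.007,0.0,0.014],
  [1,0.004,-0.063,0.002,-0.007,0.0,0.014],
  [1,0.004,-0.07,0.002,-0.007,0,0.014],
  [1,0.005,-0.077,0.002,-0.007,0,0.014],
  [1,0.005,-0.085,0.002,-0.007,0,0.014],
  [1,0.006,-0.092,0.002,-0.007,0,0.014],
  [1,0.006,-0.1,0.002,-0.007,0,0.014],
])

```text
time_s: 9.87
tcp_pos: [0.5947, 0.1155, 0.0532]
ee_rot: [[0.045, -0.999, -0.011], [-0.999, -0.045, -0.002], [0.001, 0.011, -1.0]]
wrist_force: [-2.3, -0.9, -0.9]
gripper_width: 0.226
```

```bash
python3 -c "
from go import *
snap('wrist','w6.png')
rel([.6135,.118,.055],182.7)"
```

```text
t 9.92 tcp [0.5975 0.1162 0.0534] yaw_y -177.4 J [ 26.2  30.1 -13.3  -0.2 -47.1 -23.4] F [ 0.8  -0.52 -2.92] w 0.226
shift [-0.0011 -0.0161 -0.0017] turn [ 0.0068 -0.0003 -0.0018]
```

View pics/w6.png

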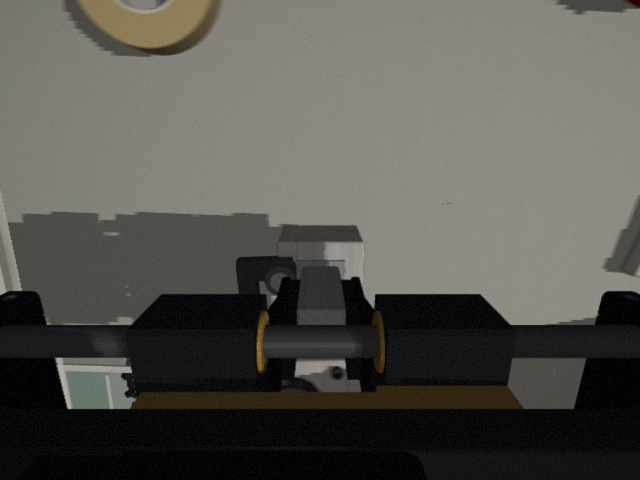

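Request:
jog_arm([
  [1,-0.001,-0.004,-0.002,0.006,0,0],
  [1,-0.001,-0.008,-0.002,0.006,0,0],
  [1,-0.001,-0.012,-0.002,0.006,0,0],
  [1,-0.001,-0.015,-0.002,0.006,0,0],
  [1,-0.001,-0.017,-0.002,0.006,0,0],
  [1,-0.001,-0.018,-0.002,0.006,0,0],
  [1,-0.001,-0.018,-0.002,0.006,0,0],
  [1,-0.001,-0.018,-0.002,0.006,0,0],
  [1,-0.001,-0.018,-0.002,0.006,0,0],
  [1,-0.001,-0.018,-0.002,0.006,0,0],
])

```text
time_s: 10.75
tcp_pos: [0.6138, 0.1179, 0.0551]
ee_rot: [[0.045, -0.999, -0.002], [-0.999, -0.045, -0.0], [0.0, 0.002, -1.0]]
wrist_force: [-4.4, -0.8, -6.1]
gripper_width: 0.232
```

```bash
python3 -c "
from go import *
snap('wrist','w7.png');snap('scene','s7.png')
rel([.6145,.118,.055],182.7)
crop('w7.png',220,200,380,320,5,'w7c.png');crop('s7.png',160,170,400,350,3,'s7c.png')"
```

```text
t 10.85 tcp [0.614  0.118  0.0553] yaw_y -177.42 J [ 25.7  31.1 -11.   -0.  -48.  -23.1] F [-3.81 -0.84 -5.62] w 0.227
shift [ 0.     -0.0005  0.0003] turn [ 0.0016 -0.0002 -0.0022]
```

View pics/w7c.png

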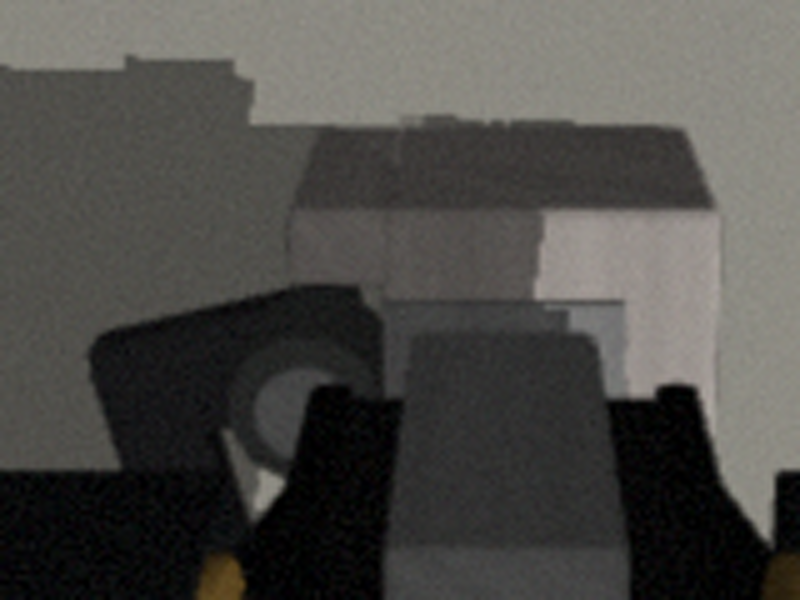

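View pics/s7c.png

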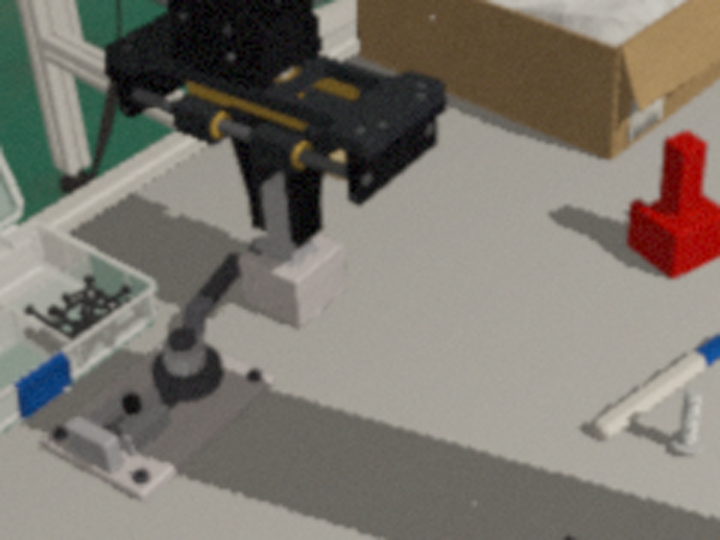

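```bash
python3 -c "
from h import *
print('roller',ray('w7.png',281,280.5,.035).round(4)); s=sense();R=s['ee_rot'];print('seat~',(s['tcp_pos']-R[:,1]*.0225).round(4),s['wrist_force'].round(2))
"
```

```text
roller [0.6348 0.1183 0.035 ]
seat~ [0.6364 0.119  0.0553] [-3.81 -0.84 -5.62]
```

Request:
jog_arm([
  [1,0,-0.001,0,0,0,0],
  [1,0,-0.002,0,0,0,0],
  [1,0,-0.002,0,0,0,0],
  [1,0,-0.002,0,0,0,0],
  [1,0,-0.002,0,0,0,0],
  [1,0,-0.002,0,0,0,0],
  [1,0,-0.002,0,0,0,0],
  [1,0,-0.002,0,0,0,0],
  [1,0,-0.002,0,0,0,0],
  [1,0,-0.002,0,0,0,0],
])

```text
time_s: 11.68
tcp_pos: [0.6162, 0.1182, 0.0554]
ee_rot: [[0.045, -0.999, -0.001], [-0.999, -0.045, -0.0], [0.0, 0.001, -1.0]]
wrist_force: [-5.3, 0.5, -4.6]
gripper_width: 0.227
```

```bash
python3 -c "
from go import *
rel([.6145,.118,.055],182.7)
print(np.abs(sense()['joint_velocities']).max())
print(finish_job())"
```

```text
t 11.68 tcp [0.6162 0.1182 0.0554] yaw_y -177.42 J [ 25.6  31.3 -10.6  -0.  -48.2 -23. ] F [-5.32  0.49 -4.56] w 0.227
shift [0.0001 0.0017 0.0004] turn [ 0.001  -0.     -0.0021]
0.08336148255925413
the job is handed in; nothing more can be done
None
```

The job is handed in at 11.7 s of the 51 s allowed. `finish_job` gave no verdict, so what follows rests on my own measurements.

- **Plain-face push:** I gripped the block by its shank and pushed the roller back with its −y face. The roller moved about 54 mm, which is a joint angle of about 0.55 rad, with about 4.5 N of reaction. I held it there for over half a second.
- **Return home:** I drew off fully. The wrist picture put the roller back at its home position, to within 1 mm.
- **Notched push:** I turned the block about 90° and pushed with the notch.
    - The last picture showed the roller in the notch, about 2 mm from the seat point, at about 0.55 rad.
    - I then pushed 2 mm further for margin, to about 0.57 rad worked out from the arm's position, and took no picture after that.
- **At hand-in:** The arm was still and the tool upright. The gripper opening was 20 mm, so the shank was still held. The wrist sensor read about 5 N against the push.

**One odd reading:** in both holds the sensor also showed about 3 N of downward force beyond the block's weight. I took it to be friction at the roller, because the fingertips were at 55 mm and nothing on the fixture rises above 46 mm.

I did not re-measure the tape roll, hex key and nut after the pushes. The arm's path stayed clear of all three.

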